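# Saddle the angle piece and index the turret stop to its third stop

### The job

Lift the piece of angle iron off its wooden chock, lower it (do not drop it) like a roof over the middle of the square steel bar of the turret stop, and let go of it. Then grip the bar-shaped knob on top of the turret stop and turn it clockwise, seen from above, three clicks from its home position to the third stop, not beyond, and finish still gripping the knob there so that the turret is held. Leave the other things on the bench where they are.

Things in the scene. Friction and masses are not known exactly. Their poses are not given: they have to be found in the camera images.
- angle_center (a point): Centre, half-way up, of the loose workpiece: dark sawn angle iron standing as a roof, 68 mm wide across its feet (x), 82 mm long along the ridge (y), 34 mm high, 4 mm thick legs at 45 degrees. Pinch it across x at its outermost edges, 14 mm below this point and 3 mm above its lowest point. A half turn about z gives the same piece.
- angle_piece: The same workpiece, 0.17 kg; origin under its centre, level with its feet, 17 mm below angle_center. At the start it sits astride the wooden chock, ridge along the chock, feet 23 mm above the bench.
- chock: Fixed plain wooden block, 40 mm wide (x), 94 mm long (y), 34 mm high, origin under its centre on the bench; the workpiece sits astride its upper edges at the start.
- fixture: The turret stop, fixed to the bench; origin under the centre of its base plate, 100 (x) x 310 (y) x 10 mm. The saddle bar is over the -y half, 75 mm from the origin, the turret and knob over the +y half, 80 mm from it. The space beside and below the bar is free down to the base plate except for the posts.
- bar_mid (a point): Middle of the saddle bar's upper edge, 101 mm above the bench. A level 22 mm square steel bar, one edge up so that its 45 degree faces fit inside the workpiece; 140 mm long along y, on 20 mm wide posts at both ends; x across, z up. Workpiece home: angle_center 14 mm below this point, ridge along y. The turret axis is 155 mm away in +y.
- knob_grip (a point): On the vertical turret axis at mid-height of the black bar-shaped knob grip, 127 mm above the bench. The grip is 14 mm thick (x), 56 mm long (y), 40 mm high (107 to 147 mm above the bench); pinch it from above across its thickness. This frame turns with the knob; at home its y is the saddle bar's y.
- knob (a joint): Angle of knob and turret in rad: 0 at home, growing clockwise seen from above (negative about world z). A spring ball clicks into stops every 0.4 rad: home 0, first 0.4, second 0.8, third 1.2, fourth 1.6, fifth 2.0. Leaving a stop takes about 0.1 N m; past half-way it is drawn into the next one. Range -0.1 to 2.1.
- turret (a point): Point on the turret axis 85 mm above the bench, level with the stop rods; turns with the knob. Below the grip, 58 to 99 mm above the bench, are a steel plate (88 mm across) and a turret with six radial stop rods of rising length, up to 73 mm from the axis; at stop n, rod n points at the saddle bar, at home rod 0, the shortest.
- try_square: Engineer's square lying flat, 92 x 166 x 18 mm, not to be disturbed; origin under its centre.
- soapstone: Soapstone stick in a steel holder, 18 x 147 x 10 mm, not to be disturbed; origin under its centre.
- flat_offcut: Drilled flat bar offcut, 40 x 110 x 8 mm, not to be disturbed; origin under its centre.
Mind the look-alikes: they are no part of the job. Of the things that look like the angle_piece, the smallest one is meant.

How it is judged:
On the way, in this order (a step that is already met when the one before it is completed fails the run):
1. the angle piece sits home over the middle of the bar and is released, the knob still at home (x of angle_center in the frame of bar_mid between -0.008 and 0.008 m and y of angle_center in the frame of bar_mid between -0.025 and 0.025 m and z of angle_center in the frame of bar_mid between -0.018 and -0.01 m and angle between the y axis of angle_center and the y axis of bar_mid, either way round below 0.12 rad and angle between angle_center's own z axis and vertical below 0.12 rad and contact force between each of the fingers, the arm and angle_piece below 0.1 N and linear speed of angle_piece below 0.03 m/s and value of joint knob below 0.2 rad), for 0.3 s.
2. the knob is gripped at its third stop (value of joint knob between 1.1 and 1.3 rad and contact force between the fingers and knob above 3 N), for 0.3 s.
At the end, for the whole second after the job is handed in: Angle piece untouched, at rest and seated on the bar: within 25 mm of its middle along it, 8 mm across, 4 mm in height, 0.12 rad in ridge direction and uprightness. Knob at the third stop (1.2 rad within 0.1), not turning, fingers pressing on it with over 3 N (all of step 2 and x of angle_center in the frame of bar_mid between -0.008 and 0.008 m and y of angle_center in the frame of bar_mid between -0.025 and 0.025 m and z of angle_center in the frame of bar_mid between -0.018 and -0.01 m and angle between the y axis of angle_center and the y axis of bar_mid, either way round below 0.12 rad and angle between angle_center's own z axis and vertical below 0.12 rad and contact force between each of the fingers, the arm and angle_piece below 0.1 N and linear speed of angle_piece below 0.03 m/s and velocity of joint knob between -0.1 and 0.1 rad/s); the arm keeps its last pose, push and grip.
It fails at once if the knob is turned beyond the third stop towards the fourth (value of joint knob above 1.42 rad).
It fails at once if the angle piece is dropped (contact force between the fingers and angle_piece below 0.1 N and linear speed of angle_piece above 0.5 m/s).
It fails at once if another thing on the bench is displaced by more than 20 mm (distance of any of try_square, soapstone, flat_offcut from where it was at the start of the episode above 0.02 m).
It also fails if it takes over 45 s, if anything falls off the work surface, if the arm or the gripper's body presses on something with over 40 N, if the wrist force passes 120 N, or if a joint passes its speed limit or range.

### The arm

A 6-joint arm with a two-finger parallel gripper is mounted at the origin on the work surface; the furniture and walls round the work are solid. World frame = base frame: x ahead of the robot, y to its left, z up, the work surface at z = 0. Lengths are in m, angles in rad, forces in N, time in s.
With the tool pointing down it reaches from about 0.35 to 0.85 m from the base axis. Payload 8.1 kg.
Tool frame: the origin (TCP) lies at the centre of the arm's flange, where the gripper is bolted on; the fingertips stand 173 mm ahead of it and the grasp point (between the pads) lies 155 mm ahead of it; z points along the fingers, y is the line along which they close (so a half turn about z gives the same grasp; the last joint's range is limited). The gripper opens to 85 mm and grips with 20 to 120 N. Pads are 22 mm wide; open, the fingers measure 114 mm over their backs; the gripper's body (76 mm by 85 mm) begins 54 mm behind the grasp point. The pads swing forward as they close: fully open they stand 13 mm farther back than shut.
Start: joints at [1.134, 0.13, 1.488, -0, 1.523, -0.085], TCP at [0.207, 0.563, 0.405] pointing down, gripper open.
Joint ranges: [-2.96, 2.96], [-0.89, 2.26], [0.02, 2.5], [-1.34, 4.48], [0, 2.73], [-2.66, 2.66]. Speed limits (rad/s): [2.39, 2.39, 2.79, 3.14, 3.14, 3.14].

### API

Orientations are given as [roll, pitch, yaw] about the fixed x, y, z axes, in that order (R = Rz(yaw) Ry(pitch) Rx(roll)).
In Python, from bench import get_state, read_camera, close_job gives the robot as it stands.
- The arm moves only by the tool play_rows, never from a script. Its argument "steps" is a list of rows, each an object with "xyz": the shift along the tool's x, y, z in m, a list of three; "spin": the turn about the tool's z in degrees. A call has 1 to 8 rows; each row shifts and turns the commanded pose from where the row before left it, along the tool's axes as they then stand; what a row does not reach is not made up. A row lasts 1/10 s, in which the tool goes at most 50 mm and 8.59 degrees, less where a joint would pass 70% of its speed; a pose out of reach is approached as far as the arm can. A call with a gripper value outside its range is refused whole. "jaw" is the closure, from 0 (fully open) to 1 (shut), set as the call begins (left out, the last holds). The fingers move at their own pace and stop on an object; the grip force is fixed at half the most. Time passes only in rows, so rows that do not move let the fingers close. It gives the time, the measured TCP pose, the force, the opening and the grip force at its end, in the units of the state.
- get_state(): the state, without advancing time (a new reading comes with each control period).
- read_camera(name): name is "scene" or "top" or "wrist"; returns a dict with "image" (400x640x3 uint8, red, green, blue), "mtx" (3x3 intrinsics, pixels), "position" and "rotation" of the camera in the world. Camera axes: x right, y down, z forward; pixel columns grow to the right and rows downward; lengths in m; the calibration is good to about 2 mm. A picture is of the moment at which its call begins. There is no depth.
- close_job(): hands the job in; it is judged then, once.
The state is a dict: "t": time; "qpos": joint angles; "qd": joint speeds; "effort": joint torques, N m; "tool_pos": TCP position; "eef_rot": TCP orientation; "force": force on the tool from outside, world axes, zero at the start; "wrist_torque": the same for the moment, N m; "width": finger opening in m; "gripper_force": force on a finger pad.
Only numpy, scipy, OpenCV 4.12 (cv2) and the standard library are available. Lean on these libraries where they do the work, as an engineer would, in place of code of your own. Each camera call takes 0.05 s, during which the arm holds its last target. There are 200 camera calls.

## Working session

There is one attempt and no reset: what is moved stays moved. The work goes in short steps, Python scripts to look and compute and a tool call to move; the robot and the scene stay as the last step left them, time stands still between calls to the robot, and variables do not carry over. Pictures are saved under pics/ and viewed, at most 10 in all, crops included, and the job is handed in when it is done.

Besides the shell and the picture viewer there is one more tool, called after "Emit:" by a JSON object that holds its "op" and its "data". play_rows: Moves the arm, as the interface text tells. Its arguments: {"type":"object","properties":{"steps":{"type":"array"},"jaw":{"type":"number"}},"required":["steps"]}

```bash
mkdir -p pics
python3 - <<'E'
from bench import *
import cv2,numpy as np
for n in ["scene","top"]:
    c=read_camera(n); cv2.imwrite(f"pics/{n}0.png",c["image"][:,:,::-1]); print(n,c["mtx"],c["position"],c["rotation"])
    np.savez(f"{n}0.npz",**c)
s=get_state();print(s)
E
```

```text
scene [[373.03029641   0.         322.83898301]
 [  0.         373.03029641 200.60866803]
 [  0.           0.           1.        ]] [-0.04672226 -0.61881944  0.49438696] [-2.06092834  0.00695901 -0.8578085 ]
top [[472.6042429    0.         315.70283397]
 [  0.         472.6042429  199.54250252]
 [  0.           0.           1.        ]] [ 0.35292214 -0.09039808  1.28614325] [-2.99359114 -0.02962846 -1.57398455]
{'t': 0.1, 'qpos': array([ 1.13360456e+00,  1.31079098e-01,  1.48919912e+00,  1.98201126e-05,
        1.52302667e+00, -8.54169397e-02]), 'qd': array([ 0.00114468, -0.00143254, -0.00388418,  0.00180314, -0.00022759,
       -0.00100846]), 'effort': array([ 7.09485048e-04, -5.70954323e+01, -5.01944232e+01, -2.44492203e-04,
        8.16216983e-03, -1.17648005e-04]), 'tool_pos': array([0.20663046, 0.56306361, 0.40373722]), 'eef_rot': array([-3.13988836e+00, -1.65799027e-04,  2.78981673e+00]), 'force': array([-0.21308132,  0.43676508,  0.07379854]), 'wrist_torque': array([-0.03003693, -0.00670012,  0.01765795]), 'gripper_force': 0.0, 'width': 0.08552428146511731}
```

View pics/top0.png

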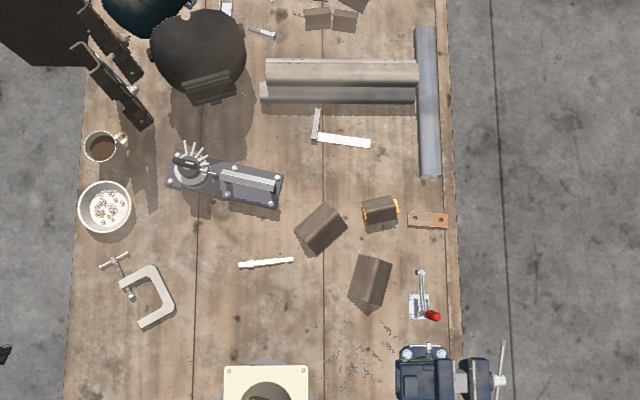

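View pics/scene0.png

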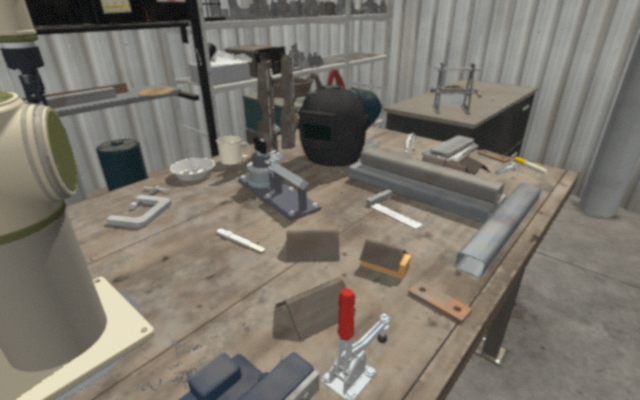

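Camera views: the look-alikes for the angle piece in the top image are (320,230), a large roof on the bench, (370,280), the largest roof on the bench, and (380,210), the smallest, astride the orange wooden chock. I choose (380,210). The fixture has its bar near (250,183) and its knob near (190,170). Next I'll check this in a close crop.

```bash
cat > h.py <<'E'
import numpy as np,cv2
from scipy.spatial.transform import Rotation as R
def ray(c,uv,z):
    d=R.from_euler('xyz',c["rotation"]).apply(np.linalg.solve(c["mtx"],[*uv,1])); p=c["position"]
    return p+d*(z-p[2])/d[2]
def proj(c,X):
    q=c["mtx"]@R.from_euler('xyz',c["rotation"]).inv().apply(np.array(X)-c["position"]); return q[:2]/q[2]
E
python3 - <<'E'
from h import *
c=dict(np.load("top0.npz"))
im=c["image"][:,:,::-1]
a=cv2.resize(im[185:235,350:410],None,fx=6.6,fy=6.6,interpolation=cv2.INTER_CUBIC)
b=cv2.resize(im[135:215,160:290],None,fx=6,fy=6,interpolation=cv2.INTER_CUBIC)
o=np.zeros((600,800,3),np.uint8); 
a=cv2.resize(im[190:232,352:408],None,fx=2.8,fy=2.8,interpolation=cv2.INTER_CUBIC)
o[:480,:780]=b; o[482:482+a.shape[0],:a.shape[1]]=a[:118]
cv2.imwrite("pics/crop1.png",o)
for uv,z in [((380,210),.057),((250,183),.1),((190,170),.147),((320,230),0.),((267,390),0)]: print(uv,ray(c,uv,z))
E
```

```text
(380, 210) [ 0.50851262 -0.29667527  0.057     ]
(250, 183) [0.57203018 0.04079626 0.1       ]
(190, 170) [0.59526856 0.1820904  0.147     ]
(320, 230) [ 0.46066945 -0.14058392  0.        ]
(267, 390) [ 0.04591582 -0.0013833   0.        ]
```

View pics/crop1.png

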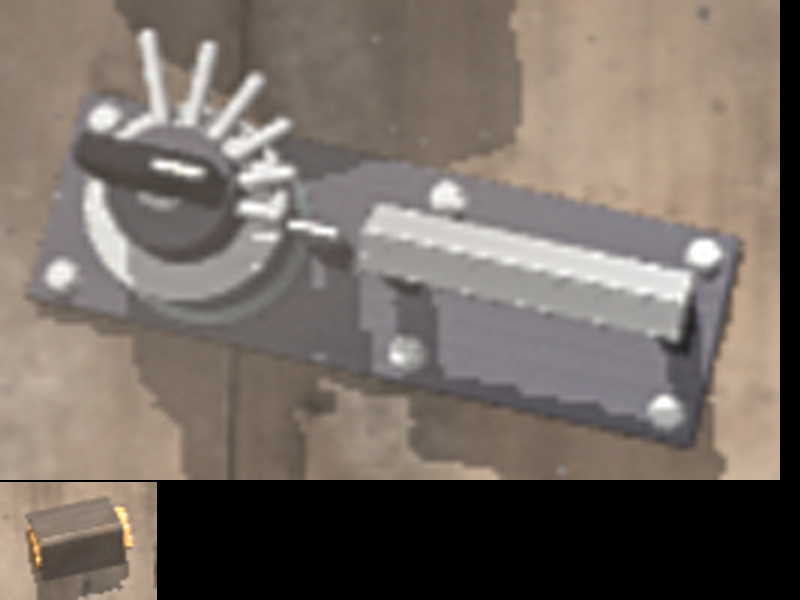

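The crop confirms the choice: the small roof with orange chock ends. The bar ridge runs from about (222,174) to (275,184) in the top image. I'm setting out to a point above the piece.

Emit:
{"op": "play_rows", "data": {"steps": [{"xyz":[-0.04,-0.024,0],"spin":0},{"xyz":[-0.04,-0.024,0],"spin":0},{"xyz":[-0.04,-0.024,0],"spin":0},{"xyz":[-0.04,-0.024,0],"spin":0},{"xyz":[-0.04,-0.024,0],"spin":0},{"xyz":[-0.04,-0.024,0],"spin":0},{"xyz":[-0.04,-0.024,0],"spin":0},{"xyz":[-0.04,-0.024,0],"spin":0}], "jaw": 0}}

```text
t: 0.9
tool_pos: [0.4417, 0.271, 0.4044]
eef_rot: [-3.141, -0.0, 2.79]
force: [0.2, 0.5, 0.6]
width: 0.0854
gripper_force: 0.0
```

Emit:
{"op": "play_rows", "data": {"steps": [{"xyz":[-0.04,-0.024,0],"spin":0},{"xyz":[-0.04,-0.024,0],"spin":0},{"xyz":[-0.017,-0.046,0],"spin":0},{"xyz":[-0.017,-0.046,0],"spin":0},{"xyz":[-0.017,-0.046,0],"spin":0},{"xyz":[-0.017,-0.046,0],"spin":0},{"xyz":[-0.017,-0.046,0],"spin":0},{"xyz":[-0.017,-0.046,0],"spin":0}]}}

```text
t: 1.7
tool_pos: [0.4996, -0.096, 0.4044]
eef_rot: [3.142, -0.0, 2.79]
force: [1.1, 0.5, 0.4]
width: 0.0854
gripper_force: 0.0
```

Emit:
{"op": "play_rows", "data": {"steps": [{"xyz":[-0.017,-0.046,0],"spin":0},{"xyz":[-0.017,-0.046,0],"spin":0},{"xyz":[-0.017,-0.046,0],"spin":0},{"xyz":[-0.017,-0.046,0],"spin":0},{"xyz":[0,0,0],"spin":8.5},{"xyz":[0,0,0],"spin":8.5},{"xyz":[0,0,0],"spin":8.5},{"xyz":[0,0,0],"spin":8.5}]}}

```text
t: 2.5
tool_pos: [0.5004, -0.2905, 0.404]
eef_rot: [-3.141, -0.001, 2.19]
force: [-0.9, -0.0, 0.2]
width: 0.0857
gripper_force: 0.0
```

Emit:
{"op": "play_rows", "data": {"steps": [{"xyz":[0,0,0],"spin":8.5},{"xyz":[0,0,0],"spin":8.5},{"xyz":[0,0,0],"spin":8.5},{"xyz":[0,0,0.02],"spin":0},{"xyz":[0,0,0.02],"spin":0},{"xyz":[0,0,0],"spin":0},{"xyz":[0,0,0],"spin":0}]}}

```text
t: 3.2
tool_pos: [0.5004, -0.2901, 0.3643]
eef_rot: [-3.14, -0.001, 1.751]
force: [0.6, -0.0, 0.1]
width: 0.0856
gripper_force: 0.0
```

Run:
```python
from bench import *
from h import *
c=read_camera("wrist"); cv2.imwrite("pics/w1.png",c["image"][:,:,::-1]); np.savez("w1.npz",**c)
print(c["mtx"],c["position"],c["rotation"]); s=get_state(); print(s["t"],s["tool_pos"],np.degrees(s["eef_rot"]))
```

```text
[[294.91152484   0.         320.25410822]
 [  0.         294.91152484 200.04513905]
 [  0.           0.           1.        ]] [ 0.48616498 -0.21529167  0.33406659] [2.84194407e+00 2.27287368e-03 1.79532743e-01]
3.25 [ 0.50071075 -0.29035759  0.36533825] [1.79989292e+02 1.13588902e-02 1.00343631e+02]
```

View pics/w1.png

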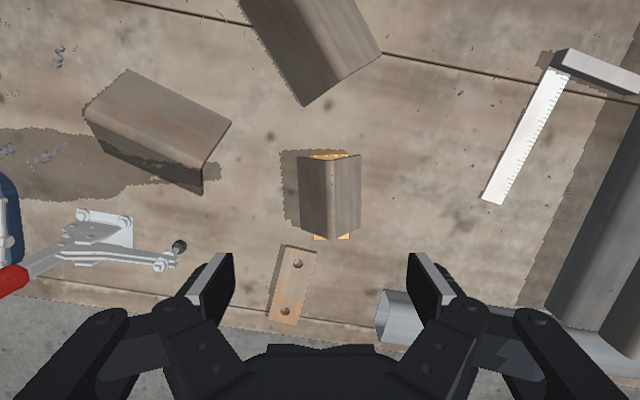

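The wrist view shows the piece with its ridge from (331,159) to (331,240), the left foot edge from (298,156) to (300,232) and the right foot edge from (361,154) to (359,229). The flat offcut, with its end at (292,250), lies close to the piece.

Run:
```python
from h import *
c=dict(np.load("w1.npz"))
for n,uv,z in [("r1",(331,159),.057),("r2",(331,240),.057),("l1",(298,156),.023),("l2",(300,232),.023),("R1",(361,154),.023),("R2",(359,229),.023),("off",(278,245),.008),("off",(317,253),.008)]: print(n,ray(c,uv,z).round(4))
t=dict(np.load("top0.npz"))
for uv in [(37/2.8+352,63/2.8+190),(125/2.8+352,46/2.8+190)]: print(ray(t,uv,.057).round(4))
p=[ray(t,(375/6+160,233/6+135),.101),ray(t,(688/6+160,293/6+135),.101)]; print(p)
print(ray(t,(150/6+160,170/6+135),.147))
```

```text
r1 [ 0.5036 -0.258   0.057 ]
r2 [ 0.5193 -0.3399  0.057 ]
l1 [ 0.4708 -0.2663  0.023 ]
l2 [ 0.4867 -0.3517  0.023 ]
R1 [ 0.5358 -0.2524  0.023 ]
R2 [ 0.5522 -0.336   0.023 ]
off [ 0.4631 -0.38    0.008 ]
off [ 0.5116 -0.3821  0.008 ]
[ 0.5019 -0.2575  0.057 ]
[ 0.518 -0.341  0.057]
[array([0.59536832, 0.11074187, 0.101     ]), array([ 0.56983549, -0.02183318,  0.101     ])]
[0.61186855 0.19482168 0.147     ]
```

Emit:
{"op": "play_rows", "data": {"steps": [{"xyz":[-0.0115,0.0084,0],"spin":-0.5},{"xyz":[0,0,0.04],"spin":0},{"xyz":[0,0,0.04],"spin":0},{"xyz":[0,0,0.04],"spin":0},{"xyz":[0,0,0.03],"spin":0},{"xyz":[0,0,0.02],"spin":0},{"xyz":[0,0,0.019],"spin":0},{"xyz":[0,0,0],"spin":0}]}}

```text
t: 4.05
tool_pos: [0.5102, -0.2996, 0.1738]
eef_rot: [-3.139, -0.003, 1.76]
force: [-0.9, 0.7, 0.1]
width: 0.0851
gripper_force: 0.0
```

Emit:
{"op": "play_rows", "data": {"steps": [{"xyz":[0,0,0]},{"xyz":[0,0,0]},{"xyz":[0,0,0]},{"xyz":[0,0,0]},{"xyz":[0,0,0]},{"xyz":[0,0,0]}], "jaw": 0.4}}

```text
schema error: expected keys xyz, spin
```

Emit:
{"op": "play_rows", "data": {"steps": [{"xyz":[0,0,0],"spin":0},{"xyz":[0,0,0],"spin":0},{"xyz":[0,0,0],"spin":0},{"xyz":[0,0,0],"spin":0},{"xyz":[0,0,0],"spin":0},{"xyz":[0,0,0],"spin":0}], "jaw": 0.5}}

```text
t: 4.65
tool_pos: [0.5118, -0.3006, 0.1785]
eef_rot: [3.14, 0.002, 1.76]
force: [-3.1, 1.4, 5.6]
width: 0.0647
gripper_force: 64.5
```

Run:
```python
from bench import *
from h import *
c=read_camera("wrist"); cv2.imwrite("pics/w2.png",c["image"][:,:,::-1]); 
s=get_state(); print(s)
```

```text
{'t': 4.7, 'qpos': array([-6.17440341e-01,  3.31030848e-01,  1.69215456e+00,  2.23972197e-06,
        1.11552345e+00, -8.06782141e-01]), 'qd': array([-0.00065689, -0.00011195, -0.0010562 ,  0.00237531, -0.00041267,
       -0.002427  ]), 'effort': array([-2.84137409e-01, -5.77199900e+01, -4.25939047e+01, -7.76770001e-03,
       -1.34859860e+00, -2.72180652e-02]), 'tool_pos': array([ 0.51178355, -0.30059825,  0.17845844]), 'eef_rot': array([3.13959611e+00, 2.08089653e-03, 1.76013507e+00]), 'force': array([-3.39841254,  2.52180302,  5.16117752]), 'wrist_torque': array([0.34820214, 0.55270652, 0.00341076]), 'gripper_force': 64.52297553763856, 'width': 0.06471663424082899}
```

View pics/w2.png

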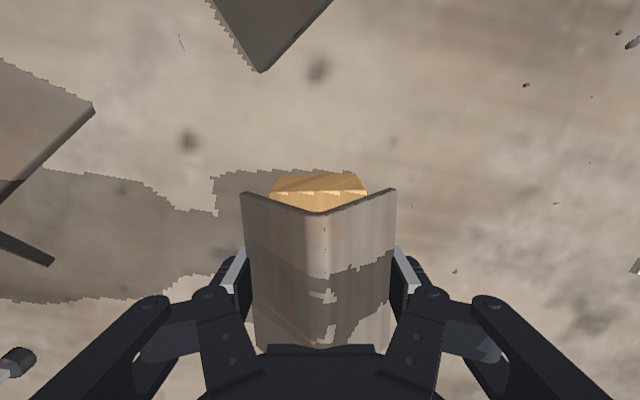

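The piece is gripped at the feet with the ridge centred at (318,212). Now I'll lift it and carry it over the bar.

Emit:
{"op": "play_rows", "data": {"steps": [{"xyz":[0,0,-0.01],"spin":0},{"xyz":[0,0,-0.02],"spin":0},{"xyz":[0,0,-0.03],"spin":0},{"xyz":[0,0,-0.03],"spin":0},{"xyz":[0,0,-0.03],"spin":0},{"xyz":[0,0,-0.03],"spin":0},{"xyz":[0,0,-0.03],"spin":0},{"xyz":[0,0,0],"spin":0}]}}

```text
t: 5.5
tool_pos: [0.5123, -0.301, 0.3634]
eef_rot: [3.134, 0.008, 1.76]
force: [1.2, -0.3, -1.2]
width: 0.0644
gripper_force: 66.5
```

Emit:
{"op": "play_rows", "data": {"steps": [{"xyz":[0.0207,0.0088,0],"spin":0},{"xyz":[0.03,0.0125,0],"spin":0},{"xyz":[0.03,0.0125,0],"spin":0},{"xyz":[0.03,0.0125,0],"spin":0},{"xyz":[0.03,0.0125,0],"spin":0},{"xyz":[0.03,0.0125,0],"spin":0},{"xyz":[0.03,0.0125,0],"spin":0},{"xyz":[0.03,0.0125,0],"spin":0}]}}

```text
t: 6.3
tool_pos: [0.562, -0.054, 0.3556]
eef_rot: [3.142, 0.0, 1.76]
force: [0.7, 0.1, -2.6]
width: 0.0646
gripper_force: 66.5
```

Emit:
{"op": "play_rows", "data": {"steps": [{"xyz":[0.03,0.0125,0],"spin":0},{"xyz":[0.03,0.0125,0],"spin":0},{"xyz":[0.03,0.0125,0],"spin":0},{"xyz":[0,0,0],"spin":7.2},{"xyz":[0,0,0],"spin":7.2},{"xyz":[0,0,0],"spin":7.2},{"xyz":[0,0,0],"spin":0},{"xyz":[0,0,0],"spin":0}]}}

```text
t: 7.1
tool_pos: [0.5819, 0.04, 0.3556]
eef_rot: [-3.141, 0.0, 1.387]
force: [0.5, 0.3, -2.4]
width: 0.0645
gripper_force: 66.6
```

Run:
```python
from bench import *
from h import *
c=read_camera("wrist"); np.savez("w3.npz",**c); cv2.imwrite("pics/w3.png",c["image"][:,:,::-1]); 
s=get_state(); print(s["t"],s["tool_pos"],np.degrees(s["eef_rot"]),s["width"],s["force"],s["gripper_force"])
```

```text
7.15 [0.58191863 0.03998788 0.35564376] [-1.79998391e+02  1.05788091e-04  7.94355014e+01] 0.06411801545673138 [-0.57287197  0.20940289 -1.65774164] 66.56007315297757
```

View pics/w3.png

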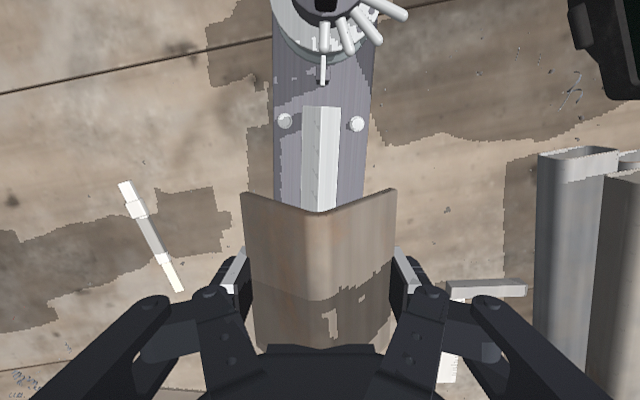

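The view shows the bar with its far-end corners at (304,107) and (340,107), and its edges running down to (302,203) and (338,203). The held piece's front edges are at u=241 and 396, with the ridge at (318,212). The piece is held level.

Run:
```python
from h import *
from bench import get_state
c=dict(np.load("w3.npz")); s=get_state()
T=R.from_euler('xyz',s["eef_rot"]); 
f=lambda uv,z:(T.inv().apply(ray(c,uv,z)-s["tool_pos"])*1000).round(1)
for n,uv,z in [("BL1",(304,107),.0854),("BR1",(340,107),.0854),("BL2",(302,203),.0854),("BR2",(338,203),.0854),("ridge end",(321,107),.101),("plL",(274,150),.01),("plR",(371,150),.01),("pl",(273,190),.01),("pR",(364,190),.01),("pieceridge",(318,212),.234),("pL",(241,193),.200),("pR",(396,190),.200),("knob",(326,5),.147)]: print(n,f(uv,z))
g=cv2.cvtColor(c["image"],cv2.COLOR_RGB2GRAY)
for r in (115,140,165,190): print(r,g[r,294:348:1].tolist())
```

```text
BL1 [ 77.  -13.7 270.2]
BR1 [ 77.   14.3 270.2]
BL2 [ -1.2 -16.7 270.2]
BR2 [ -1.2  14.1 270.2]
ridge end [ 76.9  -0.5 254.6]
plL [ 33.8 -50.3 345.6]
plR [ 33.7  52.8 345.6]
pl [-10.3 -53.5 345.6]
pR [-10.4  47.3 345.6]
pieceridge [ 43.5  -1.7 121.6]
pL [ 40.3 -36.  155.6]
pR [ 41.7  32.4 155.6]
knob [127.8   2.1 208.6]
115 [100, 104, 107, 107, 106, 104, 100, 114, 159, 174, 166, 164, 168, 169, 165, 166, 167, 168, 165, 167, 163, 168, 172, 168, 170, 161, 182, 234, 225, 220, 219, 221, 221, 221, 218, 216, 216, 217, 218, 220, 220, 224, 223, 220, 220, 227, 229, 133, 143, 145, 146, 147, 147, 144]
140 [147, 146, 148, 148, 146, 147, 138, 131, 175, 170, 164, 167, 168, 166, 167, 167, 167, 164, 165, 164, 168, 171, 169, 169, 162, 180, 230, 225, 220, 221, 221, 220, 220, 217, 216, 215, 216, 218, 218, 220, 224, 221, 220, 223, 222, 172, 139, 145, 146, 148, 149, 146, 141, 144]
165 [147, 147, 148, 145, 146, 145, 148, 161, 172, 165, 165, 166, 166, 165, 167, 167, 164, 163, 166, 166, 169, 169, 168, 164, 179, 226, 225, 220, 220, 220, 221, 221, 216, 215, 216, 216, 217, 217, 220, 225, 219, 220, 227, 220, 111, 145, 147, 150, 149, 148, 145, 144, 143, 146]
190 [145, 146, 147, 146, 147, 136, 134, 184, 168, 166, 166, 165, 165, 167, 168, 163, 163, 159, 161, 163, 170, 168, 165, 179, 218, 226, 220, 221, 220, 221, 221, 216, 217, 217, 215, 217, 217, 221, 223, 220, 223, 225, 202, 135, 144, 148, 149, 149, 148, 146, 145, 145, 146, 145]
```

Emit:
{"op": "play_rows", "data": {"steps": [{"xyz":[0.005,-0.0016,0],"spin":2.2},{"xyz":[0,0,0.03],"spin":0},{"xyz":[0,0,0.03],"spin":0},{"xyz":[0,0,0.02],"spin":0},{"xyz":[0,0,0.005],"spin":0},{"xyz":[0,0,0],"spin":0},{"xyz":[0,0,0],"spin":0}]}}

```text
t: 7.85
tool_pos: [0.582, 0.0452, 0.2722]
eef_rot: [3.14, -0.0, 1.345]
force: [0.3, -0.1, -1.6]
width: 0.0645
gripper_force: 66.7
```

Run:
```python
from bench import *
from h import *
c=read_camera("wrist"); np.savez("w4.npz",**c); cv2.imwrite("pics/w4.png",c["image"][:,:,::-1]); 
s=get_state(); print(s["t"],s["tool_pos"],np.degrees(s["eef_rot"]),s["width"],s["force"],s["gripper_force"])
```

```text
7.9 [0.58216706 0.04522562 0.27257159] [ 1.79842224e+02 -3.47456512e-02  7.70730278e+01] 0.06461132404830379 [ 0.25907844  0.18090004 -1.92960574] 66.69964644919673
```

View pics/w4.png

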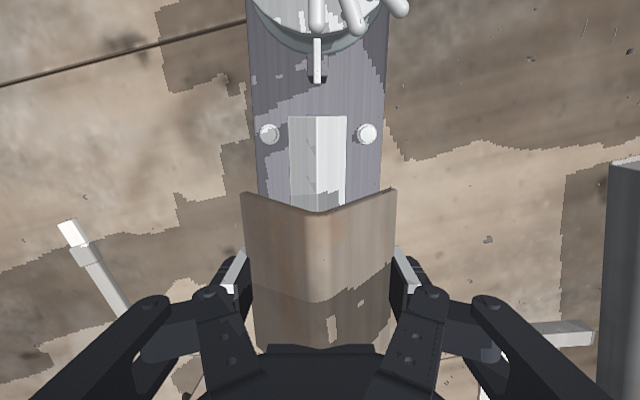

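The bar ridge, (317.5,117) to (316.5,204), and the piece ridge at (318,212) are aligned and parallel. Lowering now.

Emit:
{"op": "play_rows", "data": {"steps": [{"xyz":[0,0,0.015],"spin":0},{"xyz":[0,0,0.012],"spin":0},{"xyz":[0,0,0.008],"spin":0},{"xyz":[0,0,0.005],"spin":0},{"xyz":[0,0,0.003],"spin":0},{"xyz":[0,0,0],"spin":0},{"xyz":[0,0,0],"spin":0}]}}

```text
t: 8.6
tool_pos: [0.5816, 0.0453, 0.228]
eef_rot: [3.141, -0.0, 1.345]
force: [-0.2, 0.3, -2.2]
width: 0.0644
gripper_force: 66.7
```

Emit:
{"op": "play_rows", "data": {"steps": [{"xyz":[0,0,0.0015],"spin":0},{"xyz":[0,0,0.0015],"spin":0},{"xyz":[0,0,0],"spin":0}]}}

```text
t: 8.9
tool_pos: [0.5817, 0.0452, 0.2264]
eef_rot: [3.141, 0.0, 1.345]
force: [-5.9, -1.3, 9.4]
width: 0.0645
gripper_force: 67.4
```

Emit:
{"op": "play_rows", "data": {"steps": [{"xyz":[0,-0.001,0],"spin":0},{"xyz":[0,0,0],"spin":0},{"xyz":[0,0,0],"spin":0}]}}

```text
t: 9.2
tool_pos: [0.5811, 0.0454, 0.2261]
eef_rot: [3.139, -0.0, 1.344]
force: [-1.4, -0.9, 7.1]
width: 0.0647
gripper_force: 67.1
```

Emit:
{"op": "play_rows", "data": {"steps": [{"xyz":[0,0,0.001],"spin":0},{"xyz":[0,0,0],"spin":0},{"xyz":[0,0,0],"spin":0}]}}

```text
t: 9.5
tool_pos: [0.5812, 0.0453, 0.226]
eef_rot: [3.139, -0.0, 1.344]
force: [-6.0, -0.5, 14.6]
width: 0.0648
gripper_force: 67.6
```

Emit:
{"op": "play_rows", "data": {"steps": [{"xyz":[0,-0.0006,0],"spin":0},{"xyz":[0,0,0],"spin":0},{"xyz":[0,0,0],"spin":0},{"xyz":[0,0,0],"spin":0},{"xyz":[0,0,0],"spin":0},{"xyz":[0,0,0],"spin":0},{"xyz":[0,0,0],"spin":0}], "jaw": 0}}

```text
t: 10.2
tool_pos: [0.5798, 0.0456, 0.2236]
eef_rot: [-3.141, 0.0, 1.345]
force: [0.3, -0.7, -0.1]
width: 0.0855
gripper_force: 0.0
```

Run:
```python
from bench import *
from h import *
c=read_camera("wrist"); np.savez("w5.npz",**c); cv2.imwrite("pics/w5.png",c["image"][:,:,::-1]); 
s=get_state(); print(s["t"],s["tool_pos"],np.degrees(s["eef_rot"]),s["width"],s["force"],s["gripper_force"])
```

```text
10.25 [0.57981494 0.04561653 0.22363495] [-1.79996375e+02  1.35116384e-03  7.70434332e+01] 0.0853809560951975 [-0.06599956  0.01839837  0.79069336] 0.0
```

View pics/w5.png

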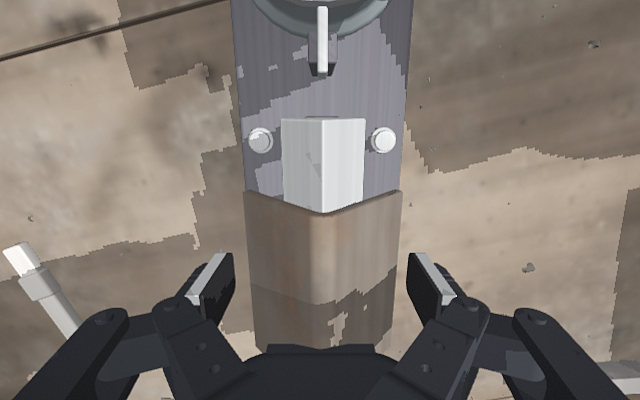

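The piece sits on the bar with its ridge at (322,213) in line with the bar ridge, and the fingers are clear on both sides. Next I'll rise and move towards the knob.

Emit:
{"op": "play_rows", "data": {"steps": [{"xyz":[0,0,-0.02],"spin":0},{"xyz":[0,0,-0.04],"spin":0},{"xyz":[0,0,-0.04],"spin":0},{"xyz":[0,0,-0.04],"spin":0},{"xyz":[0.03,0,0],"spin":0},{"xyz":[0.04,0,0],"spin":0},{"xyz":[0.025,0,0],"spin":0},{"xyz":[0,0,0],"spin":0}]}}

```text
t: 11.05
tool_pos: [0.6012, 0.1412, 0.3637]
eef_rot: [3.142, -0.001, 1.348]
force: [-0.0, 0.7, -0.2]
width: 0.0854
gripper_force: 0.0
```

Run:
```python
from bench import *
from h import *
c=read_camera("wrist"); np.savez("w6.npz",**c); cv2.imwrite("pics/w6.png",c["image"][:,:,::-1]); 
s=get_state(); print(s["t"],s["tool_pos"],np.degrees(s["eef_rot"]),s["width"],s["force"],s["gripper_force"])
c=dict(np.load("w5.npz")); print(ray(c,(323,118),.101),ray(c,(323,213),.104))
```

```text
11.1 [0.60107114 0.1396086  0.36346202] [-1.79983551e+02  5.82156702e-03  7.71820391e+01] 0.08526639686764009 [-0.80365905 -0.75909718 -1.3533963 ] 0.0
[0.5961993  0.11690222 0.101     ] [0.58964727 0.08830294 0.104     ]
```

View pics/w6.png

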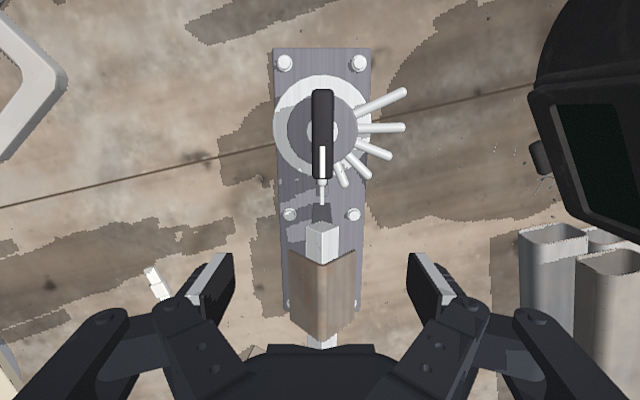

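The knob grip spans u=313 to 333 with its far end at row 90, and it is parallel to the tool. The piece is seated at (322,295), and its end is 29 mm from the bar end, which is centred.

Run:
```python
from h import *
from bench import get_state
c=dict(np.load("w6.npz")); s=get_state(); T=R.from_euler('xyz',s["eef_rot"])
f=lambda uv,z:(T.inv().apply(ray(c,uv,z)-s["tool_pos"])*1000).round(1)
for uv,z in [((323,90),.147),((323,180),.147),((323,180),.107),((312.5,100),.147),((333.5,100),.147),((323,107),.107),((274,47),.01),((368,47),.01)]: print(uv,z,f(uv,z),ray(c,uv,z).round(4))
g=cv2.cvtColor(c["image"],cv2.COLOR_RGB2GRAY); print(g[105,306:340].tolist()); print(g[80:190,318].tolist())
```

```text
(323, 90) 0.147 [ 88.1   0.6 216.5] [0.6211 0.2254 0.147 ]
(323, 180) 0.147 [ 33.4   0.7 216.5] [0.6091 0.172  0.147 ]
(323, 180) 0.107 [ 23.9   1.  256.5] [0.6073 0.1627 0.107 ]
(312.5, 100) 0.147 [ 82.5  -5.7 216.5] [0.6137 0.2213 0.147 ]
(333.5, 100) 0.147 [ 82.5   6.9 216.5] [0.626  0.2185 0.147 ]
(323, 107) 0.107 [ 78.7   0.9 256.5] [0.6193 0.2162 0.107 ]
(274, 47) 0.01 [135.9 -46.9 353.5] [0.5854 0.2825 0.01  ]
(368, 47) 0.01 [135.8  46.1 353.4] [0.676  0.2618 0.01  ]
[108, 108, 107, 108, 102, 57, 31, 43, 54, 61, 64, 65, 66, 64, 68, 67, 70, 70, 72, 72, 74, 73, 73, 74, 71, 63, 50, 57, 114, 154, 149, 146, 146, 146]
[230, 229, 229, 228, 228, 228, 230, 240, 214, 23, 56, 61, 62, 66, 68, 67, 68, 69, 66, 66, 65, 65, 65, 67, 65, 66, 66, 67, 65, 64, 65, 64, 65, 64, 66, 65, 65, 64, 65, 65, 64, 65, 64, 63, 66, 65, 62, 62, 62, 63, 65, 64, 62, 63, 63, 63, 62, 63, 65, 64, 62, 64, 61, 63, 61, 61, 53, 51, 47, 48, 49, 48, 48, 51, 48, 48, 48, 49, 50, 48, 47, 48, 50, 49, 47, 47, 46, 45, 45, 47, 48, 47, 47, 47, 47, 48, 45, 36, 21, 126, 170, 163, 163, 157, 130, 100, 99, 97, 93, 96]
```

Run:
```python
from h import *
c=dict(np.load("w6.npz")); t=dict(np.load("top0.npz")); s=dict(np.load("scene0.npz"))
for z in (0,.1,.2,.25,.3):
    print(z,"w",ray(c,(530,90),z).round(3),ray(c,(575,20),z).round(3),"t",ray(t,(210,103),z).round(3),ray(t,(195,95),z).round(3),ray(t,(230,95),z).round(3))
print(ray(s,(335,165),0),ray(s,(305,155),0),ray(s,(362,155),0))
h=ray(s,(335,165),0)
for z in (.15,.2,.25,.3): print(z,proj(s,[h[0]+.08,h[1],z]))
print(c["position"])
```

```text
0 w [0.838 0.185 0.   ] [0.883 0.241 0.   ] t [0.819 0.168 0.   ] [0.843 0.211 0.   ] [0.844 0.113 0.   ]
0.1 w [0.772 0.194 0.1  ] [0.803 0.234 0.1  ] t [0.783 0.148 0.1  ] [0.805 0.188 0.1  ] [0.805 0.097 0.1  ]
0.2 w [0.706 0.203 0.2  ] [0.724 0.226 0.2  ] t [0.747 0.128 0.2  ] [0.767 0.164 0.2  ] [0.767 0.081 0.2  ]
0.25 w [0.673 0.208 0.25 ] [0.684 0.222 0.25 ] t [0.729 0.118 0.25 ] [0.748 0.152 0.25 ] [0.748 0.073 0.25 ]
0.3 w [0.639 0.212 0.3  ] [0.644 0.218 0.3  ] t [0.711 0.108 0.3  ] [0.728 0.141 0.3  ] [0.729 0.065 0.3  ]
[0.87485292 0.12755263 0.        ] [0.87782669 0.27143978 0.        ] [1.01102099 0.1116807  0.        ]
0.15 [350.33879941 116.83704133]
0.2 [350.75697426 101.9455275 ]
0.25 [351.19136554  86.47653434]
0.3 [351.64293521  70.3958065 ]
[0.61727978 0.21534767 0.33345377]
```

Emit:
{"op": "play_rows", "data": {"steps": [{"xyz":[0.03,0.0006,0],"spin":0},{"xyz":[0.031,0,0],"spin":0},{"xyz":[0,0,0.02],"spin":0},{"xyz":[0,0,0],"spin":0}]}}

```text
t: 11.5
tool_pos: [0.6146, 0.197, 0.3406]
eef_rot: [-3.137, 0.003, 1.345]
force: [-1.0, -0.2, -1.2]
width: 0.0856
gripper_force: 0.0
```

Emit:
{"op": "play_rows", "data": {"steps": [{"xyz":[0,0,0.02],"spin":0},{"xyz":[0,0,0.02],"spin":0},{"xyz":[0,0,0.012],"spin":0},{"xyz":[0,0,0.006],"spin":0},{"xyz":[0,0,0],"spin":0},{"xyz":[0,0,0],"spin":0}]}}

```text
t: 12.1
tool_pos: [0.6157, 0.1973, 0.2867]
eef_rot: [3.141, -0.0, 1.344]
force: [0.6, 0.5, 0.5]
width: 0.0854
gripper_force: 0.0
```

Emit:
{"op": "play_rows", "data": {"steps": [{"xyz":[0,0,0],"spin":0},{"xyz":[0,0,0],"spin":0},{"xyz":[0,0,0],"spin":0},{"xyz":[0,0,0],"spin":0},{"xyz":[0,0,0],"spin":0},{"xyz":[0,0,0],"spin":0},{"xyz":[0,0,0],"spin":0},{"xyz":[0,0,0],"spin":0}], "jaw": 1}}

```text
t: 12.9
tool_pos: [0.6153, 0.1976, 0.2859]
eef_rot: [-3.141, -0.0, 1.345]
force: [-1.9, -0.7, 3.9]
width: 0.0134
gripper_force: 59.5
```

Run:
```python
from bench import *
s=get_state(); print({k:s[k] for k in ("t","tool_pos","eef_rot","force","wrist_torque","width","gripper_force","qpos")})
```

```text
{'t': 12.9, 'tool_pos': array([0.61531671, 0.1976058 , 0.28592059]), 'eef_rot': array([-3.14144527e+00, -6.19223750e-05,  1.34472114e+00]), 'force': array([-1.92182897, -0.68075917,  3.9290185 ]), 'wrist_torque': array([0.01528218, 0.45678962, 0.04126694]), 'width': 0.013435162626689793, 'gripper_force': 59.54955518245697, 'qpos': array([2.31398102e-01, 3.33156517e-01, 1.47420976e+00, 1.24103196e-04,
       1.33433125e+00, 4.57444206e-01])}
```

Gripped at 13.4 mm. Turning 68.75° in all, checking part-way.

Emit:
{"op": "play_rows", "data": {"steps": [{"xyz":[0,0,0],"spin":5},{"xyz":[0,0,0],"spin":5},{"xyz":[0,0,0],"spin":5},{"xyz":[0,0,0],"spin":5},{"xyz":[0,0,0],"spin":5},{"xyz":[0,0,0],"spin":5},{"xyz":[0,0,0],"spin":5},{"xyz":[0,0,0],"spin":0}]}}

```text
t: 13.7
tool_pos: [0.6148, 0.1979, 0.2859]
eef_rot: [-3.14, 0.001, 0.731]
force: [-6.6, 1.4, 5.3]
width: 0.0131
gripper_force: 59.9
```

Emit:
{"op": "play_rows", "data": {"steps": [{"xyz":[0,0,0],"spin":5},{"xyz":[0,0,0],"spin":5},{"xyz":[0,0,0],"spin":5},{"xyz":[0,0,0],"spin":5},{"xyz":[0,0,0],"spin":5},{"xyz":[0,0,0],"spin":5},{"xyz":[0,0,0],"spin":3.7},{"xyz":[0,0,0],"spin":0}]}}

```text
t: 14.5
tool_pos: [0.6146, 0.1986, 0.2859]
eef_rot: [-3.14, 0.002, 0.144]
force: [-8.6, 3.6, 7.0]
width: 0.0129
gripper_force: 60.0
```

Emit:
{"op": "play_rows", "data": {"steps": [{"xyz":[0,0,0],"spin":0},{"xyz":[0,0,0],"spin":0},{"xyz":[0,0,0],"spin":0},{"xyz":[0,0,0],"spin":0}]}}

```text
t: 14.9
tool_pos: [0.6146, 0.1985, 0.2859]
eef_rot: [-3.14, 0.002, 0.146]
force: [-8.6, 4.5, 6.6]
width: 0.0131
gripper_force: 60.0
```

Run:
```python
from bench import *
from h import *
s=get_state(); print({k:s[k] for k in ("t","tool_pos","eef_rot","force","wrist_torque","width","gripper_force","qd")}, 1.3447-s["eef_rot"][2])
c=read_camera("top"); a=c["image"][130:220,155:295,::-1]
b=read_camera("wrist")["image"][:,:,::-1]
o=np.zeros((600,800,3),np.uint8); o[:300,:467]=cv2.resize(a,(467,300),interpolation=cv2.INTER_CUBIC); o[300:,:480]=cv2.resize(b,(480,300))
cv2.imwrite("pics/end.png",o)
```

```text
{'t': 14.9, 'tool_pos': array([0.61456785, 0.19853142, 0.28588807]), 'eef_rot': array([-3.13997936e+00,  1.88167278e-03,  1.46422132e-01]), 'force': array([-8.55936647,  4.51491563,  6.62794982]), 'wrist_torque': array([ 0.50689486,  1.18994505, -0.02204554]), 'width': 0.013077881040479378, 'gripper_force': 59.98063623905182, 'qd': array([-6.84098416e-04,  6.65838809e-05,  4.06539332e-04, -7.42415190e-04,
       -3.48858000e-04,  9.67640752e-04])} 1.198277867669085
```

View pics/end.png

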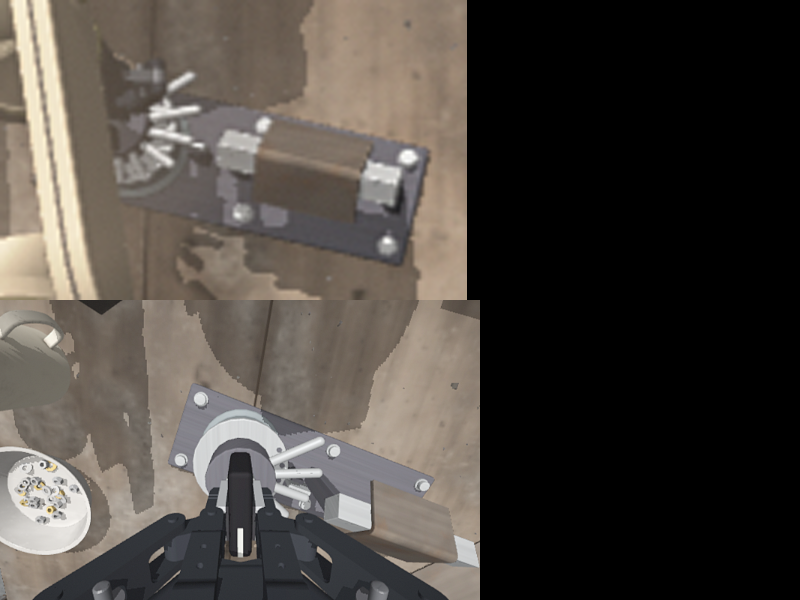

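The end view shows the piece centred on the bar at (310,165), a rod pointing at the bar at (180,137), and the knob gripped at (240,490). It has turned 1.198 rad with almost no residual torque.

```bash
python3 -c "
from bench import *
print(close_job())"
```

```text
the job is handed in; nothing more can be done
None
```

The job is handed in, with no verdict shown: the angle iron sits centred on the bar and released, and the knob is still gripped at its third stop (turned 1.198 rad, judged from the tool's rotation).

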